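# Sort battery packs by their state sliders and start the charger

## Task

Sort the three battery packs on the desk by their orange end sliders: a pack with the slider pulled out is spent and goes flat into a bay of the charger, one pack to a bay, and a pack with the slider pushed in is charged and goes flat into the empty compartment of the red kit tray. Set them down rather than dropping them, either way round, leave the sliders as they are, and do not disturb the other things on the desk. When all three packs are in place, push the charger's yellow paddle all the way over to its end stop by the green mark and let go.

Things in the scene. Friction and masses are not known exactly. Their poses are not given: they have to be found in the camera images.
- pack_a: battery pack: black block 110 x 44 x 40 mm (x, y, z), about 0.3 kg, grey label on top, lying flat on the desk. Origin: centre of its underside; x along its length towards the end with the slider, z up. The orange slider cap (32 mm wide, 8 mm thick, 21 to 37 mm above the underside) sits on the +x end; pulled out, it stands 28 to 36 mm off that end on a white stem. Grip the block across its 44 mm width, well up its sides.
- pack_b: battery pack: black block 110 x 44 x 40 mm (x, y, z), about 0.3 kg, grey label on top, lying flat on the desk. Origin: centre of its underside; x along its length towards the end with the slider, z up. The orange slider cap (32 mm wide, 8 mm thick, 21 to 37 mm above the underside) sits on the +x end; pulled out, it stands 28 to 36 mm off that end on a white stem. Grip the block across its 44 mm width, well up its sides.
- pack_c: battery pack: black block 110 x 44 x 40 mm (x, y, z), about 0.3 kg, grey label on top, lying flat on the desk. Origin: centre of its underside; x along its length towards the end with the slider, z up. The orange slider cap (32 mm wide, 8 mm thick, 21 to 37 mm above the underside) sits on the +x end; pulled out, it stands 28 to 36 mm off that end on a white stem. Grip the block across its 44 mm width, well up its sides.
- pack_a_flag (a joint): the orange slider of pack_a, along that pack's x: 0 = pushed fully in (cap against the end of the pack), 0.038 = pulled fully out. It starts either in (below 0.004) or out (0.028 to 0.036). It stays where it is (about 4 N to move)
- pack_b_flag (a joint): the orange slider of pack_b, along that pack's x: 0 = pushed fully in (cap against the end of the pack), 0.038 = pulled fully out. It starts either in (below 0.004) or out (0.028 to 0.036). It stays where it is (about 4 N to move)
- pack_c_flag (a joint): the orange slider of pack_c, along that pack's x: 0 = pushed fully in (cap against the end of the pack), 0.038 = pulled fully out. It starts either in (below 0.004) or out (0.028 to 0.036). It stays where it is (about 4 N to move)
- charger: the charger: flat grey tray fixed to the desk, 144 x 200 mm (x, y), two bays side by side and a control strip along its +y side. Origin: centre of its underside at desk height. Each bay is 134 mm long (along x), 60 mm wide, with its floor 6 mm above the desk, walls 5 mm thick reaching 16 mm above the desk; the strip (65 mm wide) is 16 mm high. A slider that is out simply overhangs the low wall.
- bay_1 (a point): centre of the floor of the charger's bay farther from the control strip (charger frame: y -65 mm, 6 mm above the desk); axes as the charger's; bay length along x.
- bay_2 (a point): centre of the floor of the charger's other bay, next to the control strip (charger frame: y 0, 6 mm above the desk); axes as the charger's.
- paddle (a joint): the charger's yellow paddle, along the charger's +x: 0 at the red mark (off), 0.06 at the end stop by the green mark (on). Starts at 0 to 0.01. Stays where left; about 2 N to move.
- paddle_top (a point): centre of the paddle's top, 60 mm above the desk. The paddle is an upright block 30 mm long (charger x), 14 mm thick (charger y), 44 mm tall above the strip; it is 72 mm to the +y side of the charger's centre line. Pinch it across its thickness or push its end. Axes as the charger's.
- kit: the kit tray: red, grey-lined, fixed to the desk, 144 x 160 mm (x, y). Origin: centre of its underside at desk height. Floor 6 mm above the desk, walls 5 mm thick reaching 16 mm above the desk. Two compartments, each 134 mm long in x: the empty one (60 mm wide, on the -y side) and one with the blue torch lying in it (85 mm wide).
- kit_space (a point): centre of the floor of the kit tray's empty compartment (kit frame: y -45 mm, 6 mm above the desk); axes as the tray's.
- torch: bystander: blue hand torch 110 mm long, 30 mm thick, lying in the kit tray's other compartment, about 90 mm from the middle of the empty one; leave it.
- tape: bystander: roll of blue tape, 96 mm across, 22 mm high, beyond the packs; leave it. Origin: centre of its underside.
- headphones: bystander: black headphones lying flat, about 150 x 220 mm, 34 mm high; leave them. Origin: between the ear cups, on the desk.
- mic: bystander: hand microphone 175 mm long, 46 mm high, lying down; leave it. Origin: under its middle.

How it is judged:
On the way, in this order (a step that is already met when the one before it is completed fails the run):
1. all three packs are in their right places, the paddle still off (((x of pack_a in the frame of bay_1 between -0.018 and 0.018 m and y of pack_a in the frame of bay_1 between -0.014 and 0.014 m and z of pack_a in the frame of bay_1 between -0.004 and 0.004 m and angle between each of pack_a, pack_c's own z axis and vertical below 0.08 rad and linear speed of each of pack_a, pack_c below 0.02 m/s and x of pack_c in the frame of bay_2 between -0.018 and 0.018 m and y of pack_c in the frame of bay_2 between -0.014 and 0.014 m and z of pack_c in the frame of bay_2 between -0.004 and 0.004 m) or (x of pack_a in the frame of bay_2 between -0.018 and 0.018 m and y of pack_a in the frame of bay_2 between -0.014 and 0.014 m and z of pack_a in the frame of bay_2 between -0.004 and 0.004 m and angle between each of pack_a, pack_c's own z axis and vertical below 0.08 rad and linear speed of each of pack_a, pack_c below 0.02 m/s and x of pack_c in the frame of bay_1 between -0.018 and 0.018 m and y of pack_c in the frame of bay_1 between -0.014 and 0.014 m and z of pack_c in the frame of bay_1 between -0.004 and 0.004 m)) and x of pack_b in the frame of kit_space between -0.018 and 0.018 m and y of pack_b in the frame of kit_space between -0.014 and 0.014 m and z of pack_b in the frame of kit_space between -0.004 and 0.004 m and angle between pack_b's own z axis and vertical below 0.08 rad and linear speed of pack_b below 0.02 m/s and value of joint paddle below 0.02 m), for 0.2 s.
2. the paddle is pushed fully over to the green mark (((x of pack_a in the frame of bay_1 between -0.018 and 0.018 m and y of pack_a in the frame of bay_1 between -0.014 and 0.014 m and z of pack_a in the frame of bay_1 between -0.004 and 0.004 m and angle between each of pack_a, pack_c's own z axis and vertical below 0.08 rad and linear speed of each of pack_a, pack_c below 0.02 m/s and x of pack_c in the frame of bay_2 between -0.018 and 0.018 m and y of pack_c in the frame of bay_2 between -0.014 and 0.014 m and z of pack_c in the frame of bay_2 between -0.004 and 0.004 m) or (x of pack_a in the frame of bay_2 between -0.018 and 0.018 m and y of pack_a in the frame of bay_2 between -0.014 and 0.014 m and z of pack_a in the frame of bay_2 between -0.004 and 0.004 m and angle between each of pack_a, pack_c's own z axis and vertical below 0.08 rad and linear speed of each of pack_a, pack_c below 0.02 m/s and x of pack_c in the frame of bay_1 between -0.018 and 0.018 m and y of pack_c in the frame of bay_1 between -0.014 and 0.014 m and z of pack_c in the frame of bay_1 between -0.004 and 0.004 m)) and x of pack_b in the frame of kit_space between -0.018 and 0.018 m and y of pack_b in the frame of kit_space between -0.014 and 0.014 m and z of pack_b in the frame of kit_space between -0.004 and 0.004 m and angle between pack_b's own z axis and vertical below 0.08 rad and linear speed of pack_b below 0.02 m/s and value of joint paddle above 0.053 m), for 0.2 s.
At the end, for the whole second after the job is handed in: Slider-out packs flat in the charger, one per bay; slider-in pack flat in the kit tray's empty space (centre within 18 mm along, 14 mm across, 4 mm height, tilt under 0.08 rad, at rest). Out sliders still past 20 mm, the in one under 8 mm; paddle past 53 mm of 60 (all of step 2 and value of joint each of pack_a_flag, pack_c_flag above 0.02 m and value of joint pack_b_flag below 0.008 m); the robot touches nothing.
It fails at once if a battery pack is let fall (free in the air more than 35 mm above the desk) ((height (world z) of pack_a above 0.035 m and contact force between pack_a and anything else below 0.01 N) or (height (world z) of pack_b above 0.035 m and contact force between pack_b and anything else below 0.01 N) or (height (world z) of pack_c above 0.035 m and contact force between pack_c and anything else below 0.01 N)).
It fails at once if a bystander (torch, tape, headphones, microphone) is shifted more than 30 mm (distance of any of torch, tape, headphones, mic from where it was at the start of the episode above 0.03 m).
It also fails if it takes over 72 s, if anything falls off the work surface, if the arm or the gripper's body presses on something with over 40 N, if the wrist force passes 120 N, or if a joint passes its speed limit or range.

## Robot

A 6-joint arm with a two-finger parallel gripper is mounted at the origin on the work surface. World frame = base frame: x ahead of the robot, y to its left, z up, the work surface at z = 0. Lengths are in m, angles in rad, forces in N, time in s.
With the tool pointing down it reaches from about 0.35 to 0.775 m from the base axis. Payload 7.3 kg.
Tool frame: the origin (TCP) lies at the very end of the fingers, on their centre line; the grasp point (between the pads) lies 19 mm behind it (robot.hold_point_z is the distance from the TCP to the grasp point, in m); z points along the fingers, y is the direction in which the jaws open and shut (so a half turn about z gives the same grasp; the last joint's range is limited). The gripper opens to 92 mm and grips with 3 to 60 N. Pads are 19 mm wide; open, the fingers measure 130 mm over their backs; the gripper's body (75 mm by 190 mm) begins 47 mm behind the grasp point.
Start: joints at [1.051, 0.342, 1.524, -0, 1.275, -0.146], TCP at [0.192, 0.489, 0.227] pointing down, gripper open.
Joint ranges: [-2.53, 2.53], [-0.77, 2.02], [0.04, 2.7], [-1, 4.14], [0.28, 2.66], [-3.11, 3.11]. Speed limits (rad/s): [2.57, 2.57, 3.14, 3.14, 3.14, 3.14].

## Interface

Orientations are given as [roll, pitch, yaw] about the fixed x, y, z axes, in that order (R = Rz(yaw) Ry(pitch) Rx(roll)).
In Python, from cell import monitor, viewer, robot gives the robot as it stands.
- The arm moves only by the tool move_arm, never from a script. Its argument "deltas" is a list of rows, each an object of numbers: "x", "y", "z": the shift along the tool's x, y, z in m; "wx", "wy", "wz": the turn, a rotation vector about the tool's x, y, z in degrees; "hand": the opening, from 0 (shut) to 1 (fully open). In form: [{"x": .., "y": .., "z": .., "wx": .., "wy": .., "wz": .., "hand": ..}, ...]. A call has 1 to 8 rows; each row is the pose to reach, as a shift and turn from the pose commanded when the call began, along the tool's axes at that moment; what a row does not reach only later rows make up. A row lasts 1/8 s, in which the tool goes at most 62.5 mm and 10.7 degrees, less where a joint would pass 70% of its speed; a pose out of reach is approached as far as the arm can. A call with a gripper value outside its range is refused whole. The fingers move at their own pace and stop on an object; "grip_force" is the grip in N (left out, the last holds). Time passes only in rows, so rows that repeat a pose let the fingers close. It gives the time, the measured TCP pose, the force and the opening at its end, in the units of the state.
- monitor.observe(): the state, without advancing time (a new reading comes with each control period).
- viewer.read_camera(name): name is "scene" or "top"; returns the picture (420x560x3 uint8, red, green, blue); there is no depth.
- viewer.camera_params(name): a dict with "camera_matrix" (3x3 intrinsics, pixels), "k1" (the pictures are not rectified: a ray, as slopes to the right and down, at radius r is drawn at 1 + k1 r^2 times it, then the intrinsics apply), "R" (3x3) and "t" (3): a world point X has camera coordinates R X + t. Camera axes: x right, y down, z forward; pixel columns grow to the right and rows downward; lengths in m; the calibration is good to about 2 mm. A picture is of the moment at which its call begins. camera_params takes no time and is no camera call.
- robot.hand_in(): hands the job in, once; it reports no verdict.
The state is a dict: "time": time; "qpos": joint angles; "qvel": joint speeds; "joint_efforts": joint torques, N m; "tool_pos": TCP position; "tool_rot": TCP orientation; "contact_force": force on the tool from outside, world axes, zero at the start; "torque": the same for the moment, N m; "opening": finger opening in m.
Only numpy, scipy, OpenCV 4.12 (cv2) and the standard library are available. Lean on these libraries where they do the work, as an engineer would, in place of code of your own. Each camera call takes 0.05 s, during which the arm holds its last target. There are 200 camera calls.

## Working session

There is one attempt and no reset: what is moved stays moved. The work goes in short steps, Python scripts to look and compute and a tool call to move; the robot and the scene stay as the last step left them, time stands still between calls to the robot, and variables do not carry over. Pictures are saved under pics/ and viewed, about 8 in all and at most 12, crops included, and the job is handed in when it is done.

Besides the shell and the picture viewer there is one more tool, called after "Request:" as name([rows], argument=value, ...), one row to a line, values as JSON. move_arm: Moves the arm, as the interface text tells. Its arguments: {"type":"object","properties":{"deltas":{"type":"array","items":{"type":"object","properties":{"x":{"type":"number"},"y":{"type":"number"},"z":{"type":"number"},"wx":{"type":"number"},"wy":{"type":"number"},"wz":{"type":"number"},"hand":{"type":"number"}}}},"grip_force":{"type":"number"}},"required":["deltas"]}

```bash
mkdir -p pics; python3 - <<'E'
from cell import monitor, viewer, robot
import cv2
print(monitor.observe())
for n in("scene","top"):
    cv2.imwrite(f"pics/{n}0.png",viewer.read_camera(n)[:,:,::-1]); print(n,viewer.camera_params(n))
E
```

```text
{'time': 0.0, 'qpos': array([ 1.05100776e+00,  3.42736694e-01,  1.52503138e+00,  6.62083721e-06,
        1.27540055e+00, -1.46005863e-01]), 'qvel': array([-0.0002059 , -0.00228455, -0.00052705,  0.00144765, -0.00070308,
       -0.00049421]), 'joint_efforts': array([-1.27938718e-03, -4.31236768e+01, -2.44219011e+01,  7.16400566e-02,
        5.59217006e-02, -1.21401745e-04]), 'tool_pos': array([0.19147039, 0.48839429, 0.22603271]), 'tool_rot': array([-3.14003438e+00, -2.35546920e-04,  2.76780784e+00]), 'contact_force': array([-0.85451915, -0.18011225, -0.42703626]), 'torque': array([-0.00972377, -0.01678033, -0.00276498]), 'opening': 0.09186432487996442}
scene {'camera_matrix': array([[387.57777756,   0.        , 283.08697193],
       [  0.        , 387.57777756, 210.69636636],
       [  0.        ,   0.        ,   1.        ]]), 'k1': -0.03328655246859583, 'R': array([[ 0.10105505,  0.99487714,  0.00271248],
       [ 0.79803844, -0.07943244, -0.59734843],
       [-0.59407283,  0.06252974, -0.80197724]]), 't': array([-0.06589712, -0.43062216,  1.4947272 ])}
top {'camera_matrix': array([[514.26390755,   0.        , 283.89745657],
       [  0.        , 514.26390755, 210.97046445],
       [  0.        ,   0.        ,   1.        ]]), 'k1': -0.09643146914165622, 'R': array([[ 0.06631322, -0.99778577,  0.00510934],
       [-0.97630035, -0.06594082, -0.20612965],
       [ 0.20601015,  0.00868087, -0.97851135]]), 't': array([-0.01788659,  0.60387224,  1.09704717])}
```

View pics/top0.png

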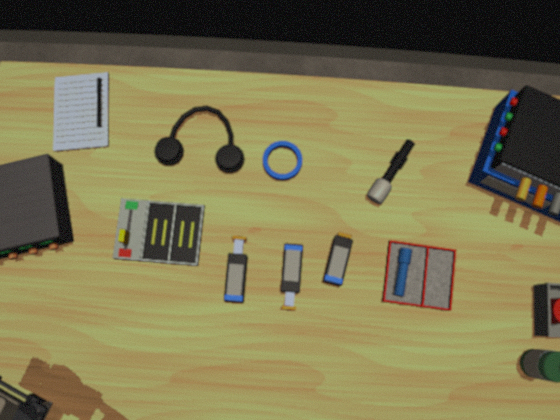

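View pics/scene0.png

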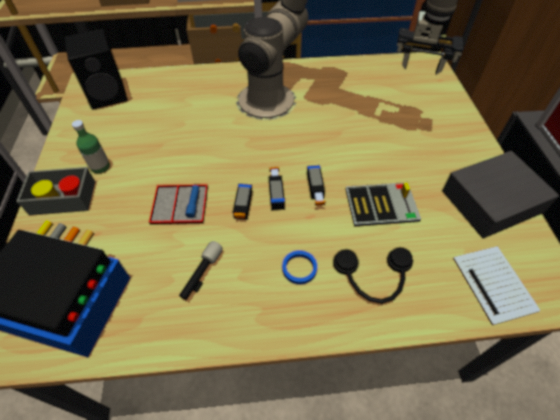

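The top view shows the pack at (236,272) with its slider out and up, and the pack at (291,272) with its slider out and down. The pack at (338,260) has its slider in. The charger is at (159,233) and the kit at (420,276), with its empty compartment on the right. I'll zoom in to measure.

```bash
python3 - <<'E'
import cv2
im=cv2.imread("pics/top0.png")
a=cv2.resize(im[190:320,105:265],None,fx=5,fy=4.6,interpolation=cv2.INTER_CUBIC)
a=cv2.resize(im[190:310,105:265],None,fx=5,fy=5,interpolation=cv2.INTER_CUBIC)
cv2.imwrite("pics/c1.png",a)
a=cv2.resize(im[225:320,260:420][:, :],None,fx=5,fy=5,interpolation=cv2.INTER_CUBIC)
b=im[225:320,300:460]
cv2.imwrite("pics/c2.png",cv2.resize(im[220:320,275:465],None,fx=4.2,fy=4.2,interpolation=cv2.INTER_CUBIC)[:, :798])
E
```

```text
(no output)
```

View pics/c1.png

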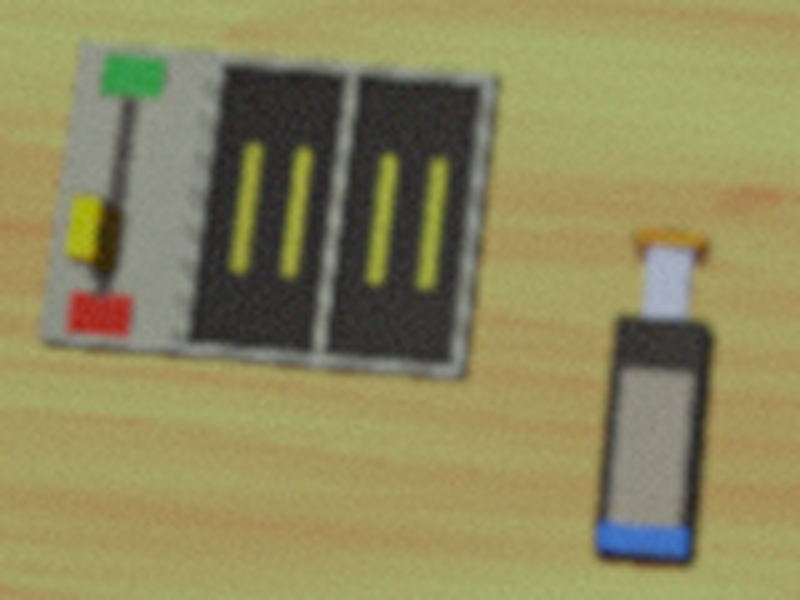

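View pics/c2.png

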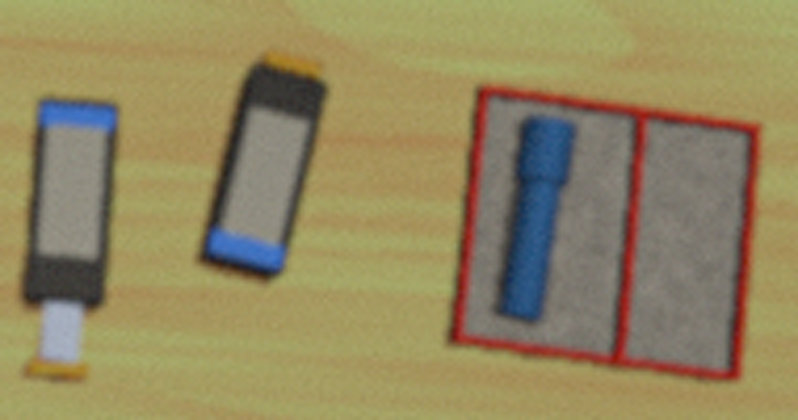

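```bash
cat > h.py <<'E'
import numpy as np, cv2
from scipy.optimize import least_squares
from cell import monitor, viewer, robot
P={n:viewer.camera_params(n) for n in("top","scene")}
def proj(X,n="top"):
    p=P[n]; c=np.atleast_2d(X)@p["R"].T+p["t"]; s=c[:,:2]/c[:,2:]
    s=s*(1+p["k1"]*(s**2).sum(1,keepdims=True)); K=p["camera_matrix"]
    return s*K[0,0]+K[:2,2]
def box(q,lx,ly,z):   # corners ++ +- -- -+
    c,s=np.cos(q[2]),np.sin(q[2]); L=np.array([[1,1],[1,-1],[-1,-1],[-1,1]])*[lx/2,ly/2]
    return np.c_[L@np.array([[c,s],[-s,c]])+q[:2],np.full(4,z)]
def fit(px,lx,ly,z,q0,n="top"):
    r=least_squares(lambda q:(proj(box(q,lx,ly,z),n)-px).ravel(),q0)
    return r.x,r.fun.reshape(-1,2)
def crop(pts,s,o): return (np.array(pts)+.5)/s-.5+o
E
python3 - <<'E'
from h import *
np.set_printoptions(precision=4,suppress=True)
p=P["top"]; print("cam",-p["R"].T@p["t"])
c1=lambda a:crop(a,5,(105,190)); c2=lambda a:crop(a,4.2,(275,220))
D={"charger":(c1([(82,45),(496,76),(465,377),(44,343)]),.144,.2,.016,[.45,.25,0]),
"L":(c1([(620,318),(712,325),(692,553),(600,546)]),.11,.044,.04,[.4,.1,0]),
"M":(c2([(40,103),(117,106),(100,300),(27,297)]),.11,.044,.04,[.4,0,0]),
"R":(c2([(255,68),(325,85),(280,270),(208,250)]),.11,.044,.04,[.4,-.1,0]),
"kit":(c2([(480,90),(758,127),(738,377),(455,340)]),.144,.16,.016,[.4,-.2,0])}
im=cv2.imread("pics/top0.png"); sc=4
ov=cv2.resize(im,None,fx=sc,fy=sc,interpolation=cv2.INTER_CUBIC)
for k,d in D.items():
    q,r=fit(*d); print(k,q,np.degrees(q[2]),"res",r.ravel())
    for z in ((d[3],) if k in("charger","kit") else (d[3],0)):
        u=((proj(box(q,d[1],d[2],z))+.5)*sc-.5)
        cv2.polylines(ov,[np.round(u*16).astype(int).reshape(-1,1,2).astype(np.int32)],True,(0,0,255) if z else (255,255,0),1,cv2.LINE_AA,4)
o=ov[195*sc:315*sc,110*sc:460*sc]; print(o.shape)
cv2.imwrite("pics/ov.png",np.vstack([o[:, :760],o[:,640:1400]])[:, :] if 0 else cv2.resize(np.vstack([o[:,:740],o[:,400:1140][:0],o[:,660:1400]]),None,fx=.62,fy=.62) if 0 else o[:, 420:1220])
E
```

```text
cam [0.3647 0.0124 1.198 ]
charger [ 0.5453  0.3122 -0.0056] -0.3217991033590849 res [ 0.0737 -0.1606  0.3233 -0.4215  0.1453  0.2029 -0.5485  0.3413]
L [ 0.4513  0.1205 -0.004 ] -0.23141666517143025 res [-0.3316 -1.6916  0.5997 -1.6942  0.4949  1.6716 -0.7656  1.6002]
M [ 0.4802 -0.0031 -0.0082] -0.47136306387397 res [-0.5214 -1.6107  0.4554 -0.8855  1.169   1.5826 -1.1018  0.821 ]
R [ 0.505  -0.1074 -0.1976] -11.323368612821774 res [-0.6082 -2.0319  1.3881 -1.115   0.5426  1.6797 -1.3003  1.3453]
kit [ 0.4841 -0.2998 -0.0711] -4.074917370779721 res [-0.4244 -1.3108  0.5726 -1.0133  0.6133  1.2125 -0.7198  0.9905]
(480, 1400, 3)
```

View pics/ov.png

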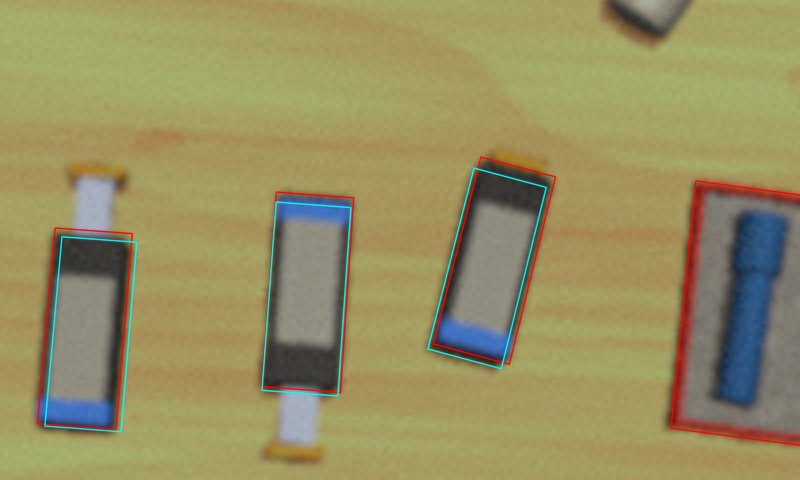

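The overlay matches the image to within about 1 px (2 mm). The right pack (slider in) is pack_b, and the other two go to the charger. Next is a helper that converts world targets into tool deltas.

```bash
cat > g.py <<'E'
import sys, numpy as np
from scipy.spatial.transform import Rotation as Ro
from cell import monitor
# usage: g.py x y z yaw [x y z yaw ...]: deltas from measured pose, all in the current tool frame
s=monitor.observe(); R=Ro.from_euler("xyz",s["tool_rot"]); p=s["tool_pos"]
print("t %.2f"%s["time"],"pos",p.round(4),"rpy",s["tool_rot"].round(4),"F",s["contact_force"].round(2),"open",round(s["opening"],4),"q",s["qpos"].round(2))
a=np.array(list(map(float,sys.argv[1:]))).reshape(-1,4)
for x,y,z,w in a:
    print("xyz",R.inv().apply(np.array([x,y,z])-p).round(4),"w",np.degrees((R.inv()*Ro.from_euler("xyz",[np.pi,0,w])).as_rotvec()).round(2))
E
python3 g.py .505 -.1074 .12 2.944
```

```text
t 0.10 pos [0.1915 0.4884 0.2261] rpy [-3.1403e+00 -2.0000e-04  2.7678e+00] F [-0.76 -0.07 -0.29] open 0.0917 q [ 1.05  0.34  1.52  0.    1.28 -0.15]
xyz [-0.5094 -0.4401  0.1066] w [ -0.07  -0.02 -10.1 ]
```

Request:
move_arm([
  {"x": -0.034,"y": -0.03,"z": 0,"wz": -1},
  {"x": -0.075,"y": -0.065,"z": 0.0,"wz": -3},
  {"x": -0.12,"y": -0.103,"z": 0.0,"wz": -4},
  {"x": -0.165,"y": -0.142,"z": 0.0,"wz": -5},
  {"x": -0.21,"y": -0.181,"z": 0.0,"wz": -6},
  {"x": -0.255,"y": -0.22,"z": 0.01,"wz": -7},
  {"x": -0.3,"y": -0.259,"z": 0.02,"wz": -8},
  {"x": -0.345,"y": -0.298,"z": 0.03,"wz": -9},
])

```text
schema error: expected keys x, y, z, wx, wy, wz, hand
```

Request:
move_arm([
  {"x": -0.045,"y": -0.039,"z": 0.02,"wz": -1.1,"hand": 0.8},
  {"x": -0.09,"y": -0.078,"z": 0.04,"wz": -1.1,"hand": 0.8},
  {"x": -0.125,"y": -0.108,"z": 0.055,"wz": -1.1,"hand": 0.8},
  {"x": -0.15,"y": -0.13,"z": 0.06,"wz": -1.1,"hand": 0.8},
  {"x": -0.164,"y": -0.142,"z": 0.07,"wz": -1.1,"hand": 0.8},
  {"x": -0.164,"y": -0.142,"z": 0.0756,"wz": -1.1,"hand": 0.8},
  {"x": -0.164,"y": -0.142,"z": 0.0756,"wz": -1.1,"hand": 0.8},
])

```text
schema error: expected keys x, y, z, wx, wy, wz, hand
```

```bash
python3 g.py .505 -.1074 .015 2.944
```

```text
t 0.10 pos [0.1915 0.4884 0.2261] rpy [-3.1403e+00 -2.0000e-04  2.7678e+00] F [-0.76 -0.07 -0.29] open 0.0917 q [ 1.05  0.34  1.52  0.    1.28 -0.15]
xyz [-0.5095 -0.44    0.2116] w [ -0.07  -0.02 -10.1 ]
```

Request:
move_arm([
  {"x": -0.034,"y": -0.03,"z": 0,"wx": 0,"wy": 0,"wz": -1,"hand": 1},
  {"x": -0.075,"y": -0.065,"z": 0,"wx": 0,"wy": 0,"wz": -3,"hand": 1},
  {"x": -0.12,"y": -0.103,"z": 0,"wx": 0,"wy": 0,"wz": -4,"hand": 1},
  {"x": -0.165,"y": -0.142,"z": 0,"wx": 0,"wy": 0,"wz": -5,"hand": 1},
  {"x": -0.21,"y": -0.181,"z": 0,"wx": 0,"wy": 0,"wz": -6,"hand": 1},
  {"x": -0.255,"y": -0.22,"z": 0.01,"wx": 0,"wy": 0,"wz": -7,"hand": 1},
  {"x": -0.3,"y": -0.259,"z": 0.02,"wx": 0,"wy": 0,"wz": -8,"hand": 1},
  {"x": -0.345,"y": -0.298,"z": 0.03,"wx": 0,"wy": 0,"wz": -9,"hand": 1},
])

```text
time: 1.1
tool_pos: [0.4046, 0.0835, 0.1964]
tool_rot: [3.141, 0.0, 2.925]
contact_force: [2.4, 0.7, 0.1]
opening: 0.0916
```

```bash
python3 g.py .505 -.1074 .12 2.944
```

```text
t 1.10 pos [0.4046 0.0835 0.1964] rpy [3.1413e+00 3.0000e-04 2.9253e+00] F [2.36 0.68 0.1 ] open 0.0916 q [ 0.02  0.17  1.85  0.    1.12 -1.34]
xyz [-0.1391 -0.165   0.0764] w [ 0.02  0.02 -1.07]
```

Request:
move_arm([
  {"x": -0.035,"y": -0.042,"z": 0.02,"wx": 0,"wy": 0,"wz": -1,"hand": 0.8},
  {"x": -0.07,"y": -0.083,"z": 0.04,"wx": 0,"wy": 0,"wz": -1,"hand": 0.8},
  {"x": -0.105,"y": -0.125,"z": 0.06,"wx": 0,"wy": 0,"wz": -1,"hand": 0.8},
  {"x": -0.13,"y": -0.155,"z": 0.07,"wx": 0,"wy": 0,"wz": -1,"hand": 0.8},
  {"x": -0.139,"y": -0.165,"z": 0.076,"wx": 0,"wy": 0,"wz": -1,"hand": 0.8},
  {"x": -0.139,"y": -0.165,"z": 0.076,"wx": 0,"wy": 0,"wz": -1,"hand": 0.8},
])

```text
time: 1.85
tool_pos: [0.5038, -0.1055, 0.1201]
tool_rot: [3.141, -0.002, 2.941]
contact_force: [0.4, 0.7, 0.4]
opening: 0.0735
```

```bash
python3 g.py .505 -.1074 .015 2.944; python3 - <<'E'
from h import *
im=viewer.read_camera("scene")[:,:,::-1]
cv2.imwrite("pics/s1.png",cv2.resize(im[130:270,130:430],None,fx=2.6,fy=2.6,interpolation=cv2.INTER_CUBIC))
E
```

```text
t 1.85 pos [ 0.5038 -0.1055  0.1201] rpy [ 3.1410e+00 -1.7000e-03  2.9414e+00] F [0.4  0.66 0.37] open 0.0735 q [-0.36  0.44  1.7   0.    1.01 -1.73]
xyz [-0.0017 -0.0017  0.1051] w [ 0.03 -0.1  -0.15]
```

View pics/s1.png

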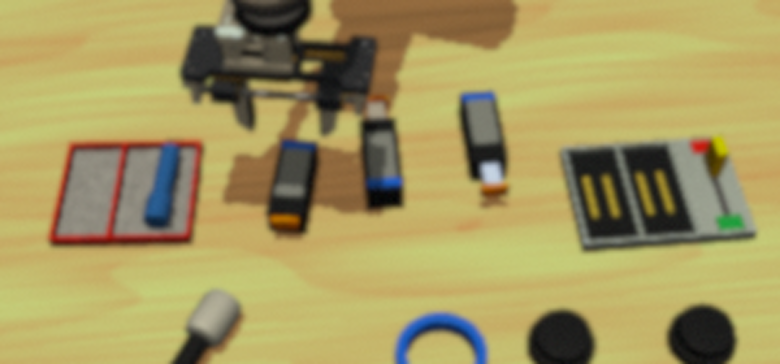

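The gripper hangs over pack_b, lined up with it at the crop position (290,170). I'll descend and grip.

Request:
move_arm([
  {"x": -0.002,"y": -0.002,"z": 0.03,"wx": 0,"wy": 0,"wz": 0,"hand": 0.8},
  {"x": -0.002,"y": -0.002,"z": 0.07,"wx": 0,"wy": 0,"wz": 0,"hand": 0.8},
  {"x": -0.002,"y": -0.002,"z": 0.098,"wx": 0,"wy": 0,"wz": 0,"hand": 0.8},
  {"x": -0.002,"y": -0.002,"z": 0.105,"wx": 0,"wy": 0,"wz": 0,"hand": 0.8},
  {"x": -0.002,"y": -0.002,"z": 0.105,"wx": 0,"wy": 0,"wz": 0,"hand": 0.4},
  {"x": -0.002,"y": -0.002,"z": 0.105,"wx": 0,"wy": 0,"wz": 0,"hand": 0.3},
  {"x": -0.002,"y": -0.002,"z": 0.105,"wx": 0,"wy": 0,"wz": 0,"hand": 0.3},
  {"x": -0.002,"y": -0.002,"z": 0.105,"wx": 0,"wy": 0,"wz": 0,"hand": 0.3},
], grip_force=25)

```text
time: 2.9
tool_pos: [0.5064, -0.1082, 0.0165]
tool_rot: [-3.142, 0.001, 2.942]
contact_force: [-0.3, 0.7, 5.9]
opening: 0.0436
```

```bash
python3 g.py .505 -.1074 .09 2.944; python3 -c "
import numpy as np
q=[.4841,-.2998,-.0711];c,s=np.cos(q[2]),np.sin(q[2]);print(q[0]+.045*s,q[1]-.045*c, np.pi+q[2])"
```

```text
t 2.90 pos [ 0.5064 -0.1082  0.0165] rpy [-3.1415e+00  1.5000e-03  2.9423e+00] F [-0.26  0.71  5.89] open 0.0436 q [-0.36  0.6   1.79  0.    0.76 -1.73]
xyz [ 0.0014  0.0005 -0.0735] w [-0.    0.08 -0.1 ]
0.48090319500945033 -0.3446863056828293 3.070492653589793
```

Request:
move_arm([
  {"x": 0,"y": 0,"z": -0.02,"wx": 0,"wy": 0,"wz": 0,"hand": 0.3},
  {"x": 0,"y": 0,"z": -0.05,"wx": 0,"wy": 0,"wz": 0,"hand": 0.3},
  {"x": 0,"y": 0,"z": -0.075,"wx": 0,"wy": 0,"wz": 0,"hand": 0.3},
])

```text
time: 3.28
tool_pos: [0.5056, -0.108, 0.0914]
tool_rot: [3.141, -0.001, 2.942]
contact_force: [0.1, 0.7, -3.7]
opening: 0.0438
```

```bash
python3 g.py .481 -.3447 .09 3.0705
```

```text
t 3.27 pos [ 0.5056 -0.108   0.0914] rpy [ 3.1414e+00 -6.0000e-04  2.9421e+00] F [ 0.08  0.66 -3.71] open 0.0438 q [-0.36  0.48  1.73  0.    0.94 -1.73]
xyz [-0.0228 -0.2369  0.0013] w [ 0.01 -0.04 -7.36]
```

Request:
move_arm([
  {"x": -0.003,"y": -0.03,"z": 0,"wx": 0,"wy": 0,"wz": -1,"hand": 0.3},
  {"x": -0.007,"y": -0.07,"z": 0,"wx": 0,"wy": 0,"wz": -2,"hand": 0.3},
  {"x": -0.011,"y": -0.115,"z": 0,"wx": 0,"wy": 0,"wz": -4,"hand": 0.3},
  {"x": -0.015,"y": -0.16,"z": 0,"wx": 0,"wy": 0,"wz": -5,"hand": 0.3},
  {"x": -0.019,"y": -0.2,"z": 0,"wx": 0,"wy": 0,"wz": -6,"hand": 0.3},
  {"x": -0.022,"y": -0.227,"z": 0,"wx": 0,"wy": 0,"wz": -7.4,"hand": 0.3},
  {"x": -0.023,"y": -0.237,"z": 0,"wx": 0,"wy": 0,"wz": -7.4,"hand": 0.3},
  {"x": -0.023,"y": -0.237,"z": 0,"wx": 0,"wy": 0,"wz": -7.4,"hand": 0.3},
])

```text
time: 4.28
tool_pos: [0.4812, -0.3445, 0.0902]
tool_rot: [3.141, -0.001, 3.07]
contact_force: [-0.5, -0.0, -2.9]
opening: 0.0439
```

```bash
python3 g.py .481 -.3447 .0225 3.0705;python3 - <<'E'
from h import *
im=viewer.read_camera("top")[:,:,::-1]
cv2.imwrite("pics/t2.png",cv2.resize(im[200:340,330:500],None,fx=4.2,fy=4.2,interpolation=cv2.INTER_CUBIC))
E
```

```text
t 4.28 pos [ 0.4812 -0.3445  0.0902] rpy [ 3.1405e+00 -8.0000e-04  3.0703e+00] F [-0.49 -0.02 -2.88] open 0.0439 q [-0.75  0.6   1.51  0.    1.04 -2.25]
xyz [ 0.0001 -0.0002  0.0677] w [ 0.06 -0.04 -0.01]
```

View pics/t2.png

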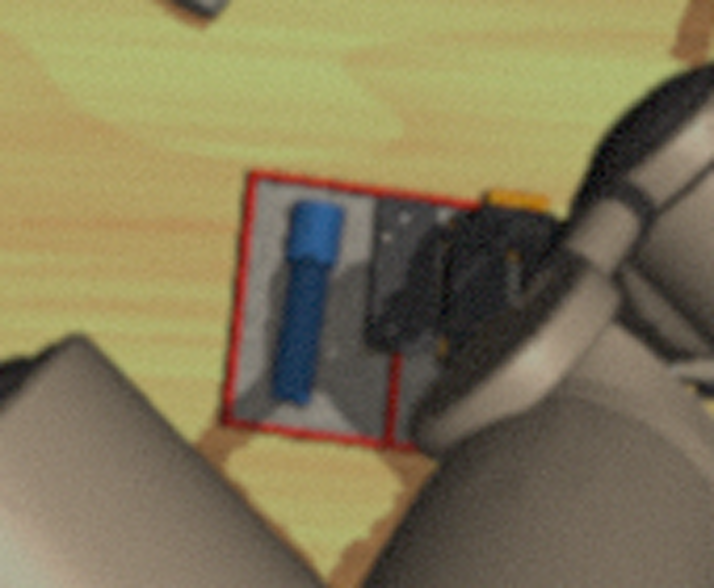

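Pack_b is held straight over the empty compartment, with its cap at crop position (517,199). I'll lower it now.

Request:
move_arm([
  {"x": 0,"y": 0,"z": 0.025,"wx": 0,"wy": 0,"wz": 0,"hand": 0.3},
  {"x": 0,"y": 0,"z": 0.05,"wx": 0,"wy": 0,"wz": 0,"hand": 0.3},
  {"x": 0,"y": 0,"z": 0.06,"wx": 0,"wy": 0,"wz": 0,"hand": 0.3},
  {"x": 0,"y": 0,"z": 0.065,"wx": 0,"wy": 0,"wz": 0,"hand": 0.3},
  {"x": 0,"y": 0,"z": 0.068,"wx": 0,"wy": 0,"wz": 0,"hand": 0.3},
  {"x": 0,"y": 0,"z": 0.068,"wx": 0,"wy": 0,"wz": 0,"hand": 0.3},
])

```text
time: 5.08
tool_pos: [0.4818, -0.3449, 0.0232]
tool_rot: [-3.141, 0.001, 3.072]
contact_force: [-0.2, -0.3, -3.5]
opening: 0.0438
```

```bash
python3 g.py; python3 - <<'E'
from h import *
q=np.array([.4812,-.3445]);d=np.array([np.cos(-.0711),np.sin(-.0711)])
for k in(-.05,.05): print(0)
print((proj([[*(q+.063*d),.11],[*(q+.055*d),.11]])+.5-[330,200])*4.2-.5)
E
```

```text
t 5.08 pos [ 0.4818 -0.3449  0.0232] rpy [-3.1412e+00  6.0000e-04  3.0716e+00] F [-0.18 -0.29 -3.52] open 0.0438 q [-0.75  0.68  1.56  0.    0.89 -2.25]
0
0
[[521.44334716 189.73183907]
 [520.32829056 205.03093562]]
```

Request:
move_arm([
  {"x": 0,"y": 0,"z": 0.001,"wx": 0,"wy": 0,"wz": 0,"hand": 0.3},
  {"x": 0,"y": 0,"z": 0.002,"wx": 0,"wy": 0,"wz": 0,"hand": 0.3},
])

```text
time: 5.32
tool_pos: [0.4819, -0.3452, 0.0226]
tool_rot: [-3.141, 0.001, 3.071]
contact_force: [-4.2, 3.8, 15.5]
opening: 0.0438
```

Contact made, so I'll release and go up.

Request:
move_arm([
  {"x": 0,"y": 0,"z": -0.001,"wx": 0,"wy": 0,"wz": 0,"hand": 0.45},
  {"x": 0,"y": 0,"z": -0.001,"wx": 0,"wy": 0,"wz": 0,"hand": 0.6},
  {"x": 0,"y": 0,"z": -0.001,"wx": 0,"wy": 0,"wz": 0,"hand": 0.62},
  {"x": 0,"y": 0,"z": -0.025,"wx": 0,"wy": 0,"wz": 0,"hand": 0.62},
  {"x": 0,"y": 0,"z": -0.07,"wx": 0,"wy": 0,"wz": 0,"hand": 0.8},
  {"x": 0,"y": 0,"z": -0.1,"wx": 0,"wy": 0,"wz": 0,"hand": 0.8},
])

```text
time: 6.08
tool_pos: [0.482, -0.3453, 0.1226]
tool_rot: [-3.14, 0.002, 3.071]
contact_force: [-0.4, 0.2, 0.5]
opening: 0.0712
```

```bash
python3 g.py .4802 -.0031 .12 3.1334
```

```text
t 6.08 pos [ 0.482  -0.3453  0.1226] rpy [-3.1404e+00  1.5000e-03  3.0715e+00] F [-0.37  0.25  0.53] open 0.0712 q [-0.75  0.56  1.48  0.    1.11 -2.25]
xyz [0.0257 0.3413 0.0021] w [-0.07  0.09 -3.55]
```

Request:
move_arm([
  {"x": 0.003,"y": 0.035,"z": 0,"wx": 0,"wy": 0,"wz": 0,"hand": 0.8},
  {"x": 0.006,"y": 0.085,"z": 0,"wx": 0,"wy": 0,"wz": -1,"hand": 0.8},
  {"x": 0.011,"y": 0.14,"z": 0,"wx": 0,"wy": 0,"wz": -2,"hand": 0.8},
  {"x": 0.015,"y": 0.2,"z": 0,"wx": 0,"wy": 0,"wz": -3,"hand": 0.8},
  {"x": 0.02,"y": 0.26,"z": 0,"wx": 0,"wy": 0,"wz": -3.5,"hand": 0.8},
  {"x": 0.024,"y": 0.31,"z": 0,"wx": 0,"wy": 0,"wz": -3.5,"hand": 0.8},
  {"x": 0.0257,"y": 0.341,"z": 0.002,"wx": 0,"wy": 0,"wz": -3.5,"hand": 0.8},
  {"x": 0.0257,"y": 0.341,"z": 0.002,"wx": 0,"wy": 0,"wz": -3.5,"hand": 0.8},
])

```text
time: 7.08
tool_pos: [0.4796, -0.0012, 0.1188]
tool_rot: [3.141, 0.0, 3.136]
contact_force: [-0.4, 0.3, 0.1]
opening: 0.0733
```

```bash
python3 g.py .4802 -.0031 .015 3.1334
```

```text
t 7.08 pos [ 0.4796 -0.0012  0.1188] rpy [3.1414 0.     3.1361] F [-0.41  0.31  0.15] open 0.0733 q [-0.16  0.38  1.8   0.    0.96 -1.73]
xyz [-0.0006 -0.002   0.1038] w [0.01 0.   0.15]
```

Request:
move_arm([
  {"x": -0.001,"y": -0.002,"z": 0.03,"wx": 0,"wy": 0,"wz": 0,"hand": 0.8},
  {"x": -0.001,"y": -0.002,"z": 0.07,"wx": 0,"wy": 0,"wz": 0,"hand": 0.8},
  {"x": -0.001,"y": -0.002,"z": 0.097,"wx": 0,"wy": 0,"wz": 0,"hand": 0.8},
  {"x": -0.001,"y": -0.002,"z": 0.103,"wx": 0,"wy": 0,"wz": 0,"hand": 0.8},
  {"x": -0.001,"y": -0.002,"z": 0.103,"wx": 0,"wy": 0,"wz": 0,"hand": 0.4},
  {"x": -0.001,"y": -0.002,"z": 0.103,"wx": 0,"wy": 0,"wz": 0,"hand": 0.3},
  {"x": -0.001,"y": -0.002,"z": 0.103,"wx": 0,"wy": 0,"wz": 0,"hand": 0.3},
  {"x": -0.001,"y": -0.002,"z": 0.103,"wx": 0,"wy": 0,"wz": 0,"hand": 0.3},
])

```text
time: 8.07
tool_pos: [0.4813, -0.0049, 0.0165]
tool_rot: [-3.142, 0.002, 3.133]
contact_force: [-0.9, 0.2, 5.1]
opening: 0.0437
```

```bash
python3 g.py .4802 -.0031 .095 3.1334; python3 -c "
import numpy as np
q=[.5453,.3122,-.0056];c,s=np.cos(q[2]),np.sin(q[2])
for y in(-.065,-.07,0,.003,.072):print(y,q[0]-y*s,q[1]+y*c, np.pi+q[2])"
```

```text
t 8.07 pos [ 0.4813 -0.0049  0.0165] rpy [-3.1415e+00  1.7000e-03  3.1327e+00] F [-0.87  0.24  5.14] open 0.0437 q [-0.17  0.55  1.89  0.    0.7  -1.73]
xyz [ 0.001   0.0018 -0.0785] w [-0.01  0.09 -0.04]
-0.065 0.5449360019025037 0.24720101919733647 3.1359926535897933
-0.07 0.5449080020488501 0.2422010975971316 3.1359926535897933
0 0.5453 0.3122 3.1359926535897933
0.003 0.5453167999121922 0.31519995296012293 3.1359926535897933
0.072 0.5457031978926113 0.3841988710429503 3.1359926535897933
```

Request:
move_arm([
  {"x": 0,"y": 0,"z": -0.03,"wx": 0,"wy": 0,"wz": 0,"hand": 0.3},
  {"x": 0,"y": 0,"z": -0.07,"wx": 0,"wy": 0,"wz": 0,"hand": 0.3},
  {"x": -0.008,"y": 0.03,"z": -0.08,"wx": 0,"wy": 0,"wz": 0,"hand": 0.3},
  {"x": -0.02,"y": 0.08,"z": -0.08,"wx": 0,"wy": 0,"wz": 0,"hand": 0.3},
  {"x": -0.033,"y": 0.13,"z": -0.08,"wx": 0,"wy": 0,"wz": 0,"hand": 0.3},
  {"x": -0.046,"y": 0.18,"z": -0.08,"wx": 0,"wy": 0,"wz": 0,"hand": 0.3},
  {"x": -0.057,"y": 0.225,"z": -0.08,"wx": 0,"wy": 0,"wz": 0,"hand": 0.3},
  {"x": -0.0625,"y": 0.248,"z": -0.08,"wx": 0,"wy": 0,"wz": 0,"hand": 0.3},
])

```text
time: 9.07
tool_pos: [0.5452, 0.2449, 0.0952]
tool_rot: [3.141, -0.001, 3.135]
contact_force: [-0.1, -1.0, -3.3]
opening: 0.0438
```

```bash
python3 g.py .546 .2425 .0235 3.136;python3 - <<'E'
from h import *
im=viewer.read_camera("scene")[:,:,::-1]
cv2.imwrite("pics/s3.png",cv2.resize(im[100:250,260:440],None,fx=4.2,fy=4,interpolation=cv2.INTER_CUBIC))
E
```

```text
t 9.07 pos [0.5452 0.2449 0.0952] rpy [ 3.1415e+00 -6.0000e-04  3.1348e+00] F [-0.14 -0.96 -3.29] open 0.0438 q [ 0.29  0.6   1.49  0.    1.06 -1.27]
xyz [-0.0009 -0.0024  0.0717] w [ 0.01 -0.03 -0.07]
```

View pics/s3.png

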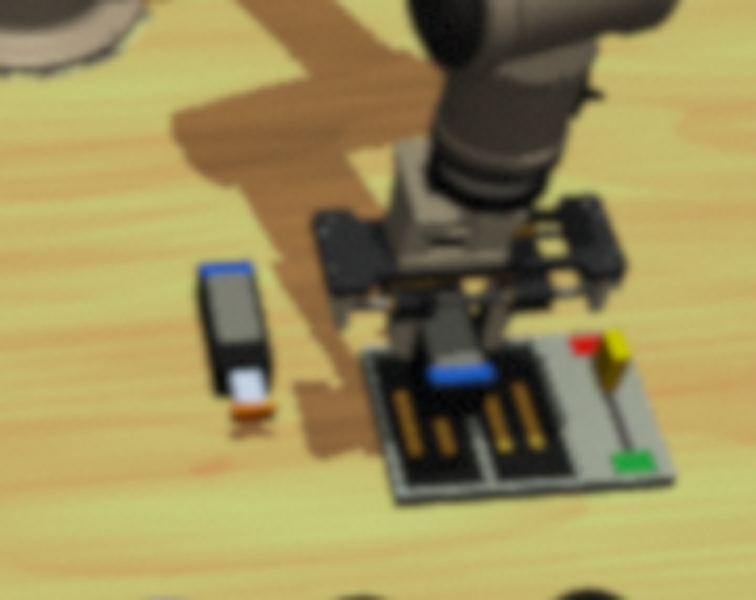

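The scene view shows the pack held level above bay 1, nearest the camera edge of the charger, with its blue end at (461,374) in the crop. I'll lower it.

Request:
move_arm([
  {"x": -0.001,"y": -0.0024,"z": 0.025,"wx": 0,"wy": 0,"wz": 0,"hand": 0.3},
  {"x": -0.001,"y": -0.0024,"z": 0.05,"wx": 0,"wy": 0,"wz": 0,"hand": 0.3},
  {"x": -0.001,"y": -0.0024,"z": 0.064,"wx": 0,"wy": 0,"wz": 0,"hand": 0.3},
  {"x": -0.001,"y": -0.0024,"z": 0.07,"wx": 0,"wy": 0,"wz": 0,"hand": 0.3},
  {"x": -0.001,"y": -0.0024,"z": 0.073,"wx": 0,"wy": 0,"wz": 0,"hand": 0.3},
  {"x": -0.001,"y": -0.0024,"z": 0.074,"wx": 0,"wy": 0,"wz": 0,"hand": 0.3},
])

```text
time: 9.88
tool_pos: [0.547, 0.242, 0.0266]
tool_rot: [3.139, 0.004, 3.134]
contact_force: [-11.2, 5.7, 32.4]
opening: 0.0458
```

Contact came 4 mm early, so I'll look before doing anything else.

```bash
python3 - <<'E'
from h import *
a=viewer.read_camera("scene")[:,:,::-1][140:240,320:440]
b=viewer.read_camera("top")[:,:,::-1][180:280,110:230]
cv2.imwrite("pics/s4.png",cv2.resize(np.hstack([a,b]),None,fx=3.3,fy=5,interpolation=cv2.INTER_CUBIC))
E
python3 g.py
```

```text
t 9.97 pos [0.547  0.242  0.0267] rpy [3.1387 0.0039 3.1336] F [-11.52   4.3   28.78] open 0.046 q [ 0.29  0.69  1.55  0.    0.91 -1.28]
```

View pics/s4.png

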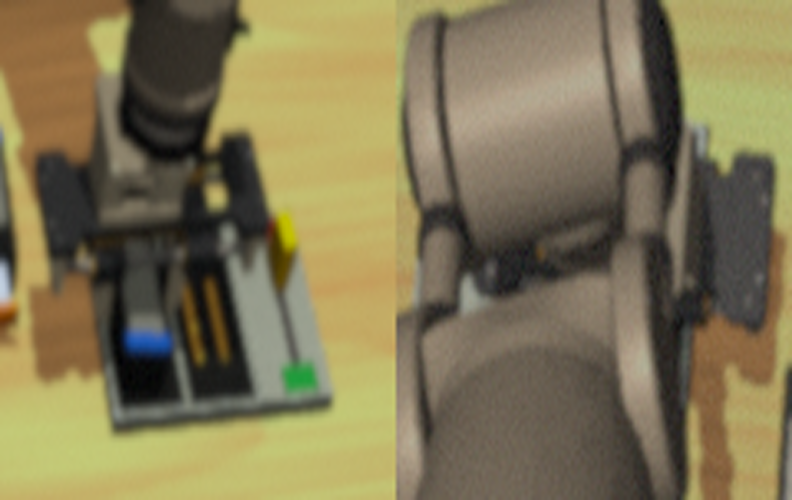

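```bash
python3 - <<'E'
from h import *
np.set_printoptions(precision=1,suppress=True)
f=lambda X:((proj(X,"scene")+.5-[260,100])*[4.2,4]-.5)
print("charger ++ +- -- -+\n",f(box([.5453,.3122,-.0056],.144,.2,.016)))
print("L\n",f(box([.4513,.1205,-.004],.11,.044,.04)))
print("held M at 3.07: \n",f(box([.5452,.2449,-.006],.11,.044,.1187)))
g=lambda X:((proj(X,"scene")+.5-[320,140])*[3.3,5]-.5)
print("now charger\n",g(box([.5453,.3122,-.0056],.144,.2,.016)))
print("now pack top\n",g(box([.546,.242,-.006],.11,.044,.05)))
E
```

```text
charger ++ +- -- -+
 [[675.9 471.6]
 [397.  492.5]
 [357.6 342.5]
 [617.8 324.9]]
L
 [[275.  362.6]
 [214.4 366.9]
 [194.1 260.7]
 [251.5 256.9]]
held M at 3.07: 
 [[497.6 380.6]
 [431.5 385.2]
 [396.9 267.5]
 [459.3 263.5]]
now charger
 [[333.  389.6]
 [113.8 415.8]
 [ 82.9 228.3]
 [287.3 206.2]]
now pack top
 [[174.2 352.5]
 [124.7 358.2]
 [ 99.8 213.6]
 [146.6 208.6]]
```

The projections agree with the image lengthwise, where the margin is 12 mm. Across the bay I had left only 3 mm on the outer side, so the pack is probably on the outer wall. I'll lift and shift it inward.

Request:
move_arm([
  {"x": 0,"y": 0,"z": -0.006,"wx": 0,"wy": 0,"wz": 0,"hand": 0.3},
  {"x": 0,"y": 0,"z": -0.015,"wx": 0,"wy": 0,"wz": 0,"hand": 0.3},
  {"x": 0,"y": 0.003,"z": -0.018,"wx": 0,"wy": 0,"wz": 0,"hand": 0.3},
  {"x": 0,"y": 0.006,"z": -0.018,"wx": 0,"wy": 0,"wz": 0,"hand": 0.3},
  {"x": 0,"y": 0.006,"z": -0.018,"wx": 0,"wy": 0,"wz": 0,"hand": 0.3},
])

```text
time: 10.6
tool_pos: [0.5463, 0.2463, 0.0392]
tool_rot: [-3.141, -0.001, 3.133]
contact_force: [-0.4, 0.1, -3.3]
opening: 0.046
```

```bash
python3 g.py .546 .2485 .0225 3.136; python3 - <<'E'
from h import *
a=viewer.read_camera("scene")[:,:,::-1][150:240,320:440]
cv2.imwrite("pics/s5.png",cv2.resize(a,None,fx=6.5,fy=6.5,interpolation=cv2.INTER_CUBIC))
E
```

```text
t 10.60 pos [0.5463 0.2463 0.0392] rpy [-3.1415e+00 -8.0000e-04  3.1328e+00] F [-0.4   0.07 -3.25] open 0.046 q [ 0.3   0.67  1.53  0.    0.94 -1.27]
xyz [0.0003 0.0022 0.0167] w [-0.01 -0.04 -0.18]
```

View pics/s5.png

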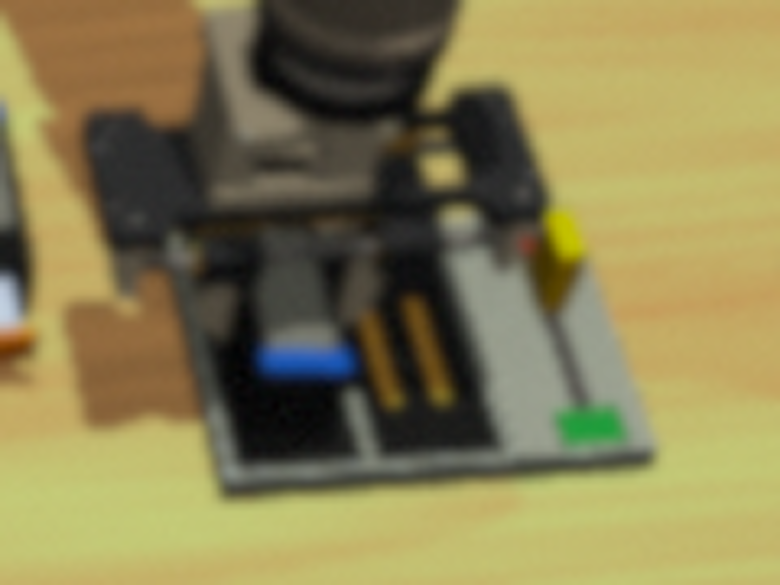

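```bash
python3 - <<'E'
from h import *
np.set_printoptions(precision=1,suppress=True)
f=lambda X:((proj(X,"scene")+.5-[320,150])*6.5-.5)
for z in(.0627,.0667,.05):print(z,f(box([.5463,.2463,-.006],.11,.044,z)).ravel())
print(f(box([.5453,.3122,-.0056],.144,.2,.016)).ravel())
b=[.5449,.2472,-.0056]
print("bay1 rim",f(box(b,.134,.06,.016)).ravel(),"floor",f(box(b,.134,.06,.006)).ravel())
E
```

```text
0.0627 [358.8 375.9 260.5 383.3 210.1 194.7 303.  188.2]
0.0667 [360.6 370.4 262.  377.8 211.3 189.  304.5 182.4]
0.05 [353.3 393.2 255.9 400.6 206.1 212.6 298.3 206.1]
[656.4 441.7 224.7 475.7 163.7 231.9 566.4 203.2]
bay1 rim [363.8 455.5 233.3 465.7 175.9 239.  298.  230.2] floor [359.5 468.2 230.  478.4 173.1 252.3 294.5 243.6]
```

Request:
move_arm([
  {"x": 0,"y": 0.003,"z": 0,"wx": 0,"wy": 0,"wz": 0,"hand": 0.3},
  {"x": 0,"y": 0.003,"z": 0.006,"wx": 0,"wy": 0,"wz": 0,"hand": 0.3},
  {"x": 0,"y": 0.003,"z": 0.01,"wx": 0,"wy": 0,"wz": 0,"hand": 0.3},
  {"x": 0,"y": 0.003,"z": 0.0125,"wx": 0,"wy": 0,"wz": 0,"hand": 0.3},
])

```text
time: 11.15
tool_pos: [0.5463, 0.249, 0.0267]
tool_rot: [-3.141, -0.001, 3.132]
contact_force: [0.5, 0.7, -3.3]
opening: 0.046
```

No contact at the height where it hit before, so I'll keep going down.

Request:
move_arm([
  {"x": 0,"y": 0,"z": 0.002,"wx": 0,"wy": 0,"wz": 0,"hand": 0.3},
  {"x": 0,"y": 0,"z": 0.003,"wx": 0,"wy": 0,"wz": 0,"hand": 0.3},
  {"x": 0,"y": 0,"z": 0.0045,"wx": 0,"wy": 0,"wz": 0,"hand": 0.3},
])

```text
time: 11.52
tool_pos: [0.5467, 0.2491, 0.0228]
tool_rot: [3.141, 0.0, 3.133]
contact_force: [0.3, -0.1, -2.7]
opening: 0.0462
```

Request:
move_arm([
  {"x": 0,"y": 0,"z": 0.001,"wx": 0,"wy": 0,"wz": 0,"hand": 0.3},
  {"x": 0,"y": 0,"z": 0.002,"wx": 0,"wy": 0,"wz": 0,"hand": 0.3},
  {"x": 0,"y": 0,"z": 0.002,"wx": 0,"wy": 0,"wz": 0,"hand": 0.3},
])

```text
time: 11.9
tool_pos: [0.5468, 0.249, 0.0216]
tool_rot: [-3.142, 0.001, 3.133]
contact_force: [-1.4, -3.7, 4.2]
opening: 0.0457
```

Request:
move_arm([
  {"x": 0,"y": 0,"z": 0.001,"wx": 0,"wy": 0,"wz": 0,"hand": 0.3},
  {"x": 0,"y": 0,"z": 0.0015,"wx": 0,"wy": 0,"wz": 0,"hand": 0.3},
])

```text
time: 12.15
tool_pos: [0.5472, 0.2487, 0.0201]
tool_rot: [-3.141, 0.002, 3.133]
contact_force: [-0.5, -3.7, 3.9]
opening: 0.0447
```

Request:
move_arm([
  {"x": 0,"y": 0,"z": 0.001,"wx": 0,"wy": 0,"wz": 0,"hand": 0.3},
  {"x": 0,"y": 0,"z": 0.0015,"wx": 0,"wy": 0,"wz": 0,"hand": 0.3},
])

```text
time: 12.4
tool_pos: [0.5474, 0.2487, 0.0186]
tool_rot: [-3.141, 0.002, 3.133]
contact_force: [-0.6, -3.9, 4.5]
opening: 0.0444
```

Request:
move_arm([
  {"x": 0,"y": -0.002,"z": 0,"wx": 0,"wy": 0,"wz": 0,"hand": 0.3},
  {"x": 0,"y": -0.004,"z": 0,"wx": 0,"wy": 0,"wz": 0,"hand": 0.3},
  {"x": 0,"y": -0.004,"z": -0.001,"wx": 0,"wy": 0,"wz": 0,"hand": 0.45},
  {"x": 0,"y": -0.004,"z": -0.002,"wx": 0,"wy": 0,"wz": 0,"hand": 0.6},
  {"x": 0,"y": -0.004,"z": -0.005,"wx": 0,"wy": 0,"wz": 0,"hand": 0.62},
  {"x": 0,"y": -0.004,"z": -0.03,"wx": 0,"wy": 0,"wz": 0,"hand": 0.62},
  {"x": 0,"y": -0.004,"z": -0.07,"wx": 0,"wy": 0,"wz": 0,"hand": 0.75},
  {"x": 0,"y": -0.004,"z": -0.1,"wx": 0,"wy": 0,"wz": 0,"hand": 0.8},
])

```text
time: 13.4
tool_pos: [0.5466, 0.2449, 0.1192]
tool_rot: [-3.142, 0.0, 3.133]
contact_force: [1.3, -0.4, -0.4]
opening: 0.0715
```

```bash
python3 g.py .4513 .1205 .12 3.1376
```

```text
t 13.40 pos [0.5466 0.2449 0.1192] rpy [-3.1415e+00  5.0000e-04  3.1325e+00] F [ 1.33 -0.43 -0.38] open 0.0715 q [ 0.29  0.57  1.46 -0.    1.11 -1.27]
xyz [ 0.0942 -0.1253 -0.0008] w [-0.    0.03 -0.29]
```

Request:
move_arm([
  {"x": 0.02,"y": -0.027,"z": 0,"wx": 0,"wy": 0,"wz": 0,"hand": 0.8},
  {"x": 0.05,"y": -0.066,"z": 0,"wx": 0,"wy": 0,"wz": -0.3,"hand": 0.8},
  {"x": 0.08,"y": -0.105,"z": 0,"wx": 0,"wy": 0,"wz": -0.3,"hand": 0.8},
  {"x": 0.094,"y": -0.125,"z": 0,"wx": 0,"wy": 0,"wz": -0.3,"hand": 0.8},
  {"x": 0.094,"y": -0.125,"z": 0,"wx": 0,"wy": 0,"wz": -0.3,"hand": 0.8},
])

```text
time: 14.02
tool_pos: [0.4505, 0.1199, 0.1179]
tool_rot: [-3.141, -0.001, 3.136]
contact_force: [0.7, 0.4, -0.9]
opening: 0.0733
```

```bash
python3 g.py .4513 .1205 .015 3.1376; python3 - <<'E'
from h import *
for n,z in(("top",(180,300,110,290)),("scene",(140,260,320,440))):
    pass
t=viewer.read_camera("top")[:,:,::-1][190:290,110:200]; s=viewer.read_camera("scene")[:,:,::-1][150:250,330:430]
cv2.imwrite("pics/t6.png",cv2.resize(np.hstack([t,s]),None,fx=4.2,fy=4.2,interpolation=cv2.INTER_CUBIC))
E
```

```text
t 14.03 pos [0.4505 0.1199 0.1179] rpy [-3.1414e+00 -7.0000e-04  3.1359e+00] F [ 0.66  0.38 -0.9 ] open 0.0733 q [ 0.1   0.36  1.83 -0.    0.95 -1.47]
xyz [-0.0008  0.0006  0.1029] w [-0.01 -0.04 -0.1 ]
```

View pics/t6.png

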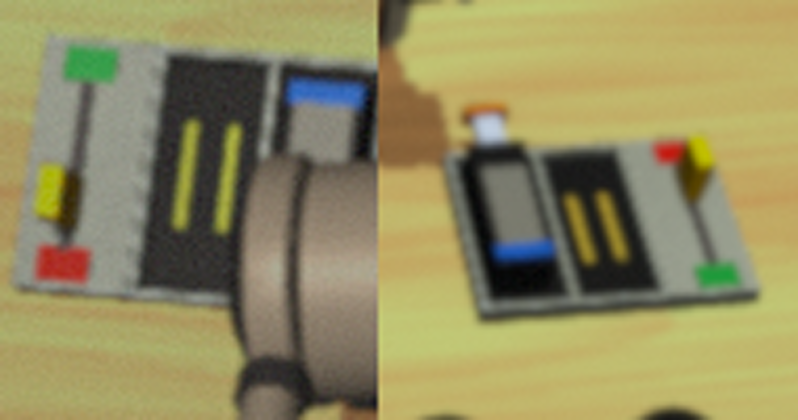

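```bash
python3 - <<'E'
from h import *
np.set_printoptions(precision=1,suppress=True)
s=lambda X:((proj(X,"scene")+.5-[240,150])*4.2-.5)
t=lambda X:((proj(X)+.5-[110,190])*4.2-.5)
for q in([.545,.243,-.0056],[.545,.247,-.0056],[.54,.243,-.0056]):
    print(q,"scene",s(box(q,.11,.044,.046)).ravel(),"top",t(box(q,.11,.044,.046)).ravel()[:4])
b=[.5449,.2472,-.0056]
print("bay",s(box(b,.134,.06,.016)).ravel(),t(box(b,.134,.06,.016)).ravel()[:4])
E
```

```text
[0.545, 0.243, -0.0056] scene [557.9 256.2 495.1 261.  463.4 139.8 522.8 135.6] top [290.1  73.3 369.6  79. ]
[0.545, 0.247, -0.0056] scene [563.6 255.8 500.8 260.6 468.8 139.4 528.2 135.2] top [282.9  72.8 362.4  78.5]
[0.54, 0.243, -0.0056] scene [556.2 250.4 493.6 255.2 462.  134.6 521.2 130.4] top [289.1  82.2 368.7  88. ]
bay [570.9 294.1 486.6 300.7 449.5 154.2 528.4 148.6] [281.5  62.6 387.1  70.2]
```

The first pack sits flat in bay 1, about 2 mm off in x and 4 mm off in y, towards the outer side as intended. Now I'll grip the last pack.

Request:
move_arm([
  {"x": -0.001,"y": 0,"z": 0.03,"wx": 0,"wy": 0,"wz": 0,"hand": 0.8},
  {"x": -0.001,"y": 0,"z": 0.07,"wx": 0,"wy": 0,"wz": 0,"hand": 0.8},
  {"x": -0.001,"y": 0,"z": 0.095,"wx": 0,"wy": 0,"wz": 0,"hand": 0.8},
  {"x": -0.001,"y": 0,"z": 0.102,"wx": 0,"wy": 0,"wz": 0,"hand": 0.8},
  {"x": -0.001,"y": 0,"z": 0.102,"wx": 0,"wy": 0,"wz": 0,"hand": 0.4},
  {"x": -0.001,"y": 0,"z": 0.102,"wx": 0,"wy": 0,"wz": 0,"hand": 0.3},
  {"x": -0.001,"y": 0,"z": 0.102,"wx": 0,"wy": 0,"wz": 0,"hand": 0.3},
  {"x": -0.001,"y": 0,"z": 0.102,"wx": 0,"wy": 0,"wz": 0,"hand": 0.3},
], grip_force=30)

```text
time: 15.12
tool_pos: [0.453, 0.1211, 0.0165]
tool_rot: [3.141, 0.002, 3.138]
contact_force: [-0.2, 1.6, 4.7]
opening: 0.0439
```

```bash
python3 g.py .4513 .1205 .125 3.136 .546 .3155 .125 3.136
```

```text
t 15.12 pos [0.453  0.1211 0.0165] rpy [3.1411e+00 1.7000e-03 3.1376e+00] F [-0.23  1.65  4.69] open 0.0439 q [ 0.1   0.54  1.92  0.    0.68 -1.47]
xyz [ 0.0015 -0.0006 -0.1085] w [0.03 0.1  0.09]
xyz [-0.0924  0.1948 -0.1083] w [0.03 0.1  0.09]
```

Request:
move_arm([
  {"x": 0,"y": 0,"z": -0.03,"wx": 0,"wy": 0,"wz": 0,"hand": 0.3},
  {"x": 0,"y": 0,"z": -0.07,"wx": 0,"wy": 0,"wz": 0,"hand": 0.3},
  {"x": -0.01,"y": 0.02,"z": -0.09,"wx": 0,"wy": 0,"wz": 0,"hand": 0.3},
  {"x": -0.03,"y": 0.063,"z": -0.09,"wx": 0,"wy": 0,"wz": 0,"hand": 0.3},
  {"x": -0.053,"y": 0.11,"z": -0.09,"wx": 0,"wy": 0,"wz": 0,"hand": 0.3},
  {"x": -0.075,"y": 0.158,"z": -0.09,"wx": 0,"wy": 0,"wz": 0,"hand": 0.3},
  {"x": -0.088,"y": 0.186,"z": -0.09,"wx": 0,"wy": 0,"wz": 0,"hand": 0.3},
  {"x": -0.0924,"y": 0.195,"z": -0.09,"wx": 0,"wy": 0,"wz": 0,"hand": 0.3},
])

```text
time: 16.12
tool_pos: [0.5453, 0.3169, 0.1048]
tool_rot: [-3.141, -0.001, 3.14]
contact_force: [-0.5, -0.2, -2.7]
opening: 0.0436
```

```bash
python3 g.py .546 .3155 .0285 3.136
```

```text
t 16.12 pos [0.5453 0.3169 0.1048] rpy [-3.1412e+00 -1.1000e-03  3.1396e+00] F [-0.52 -0.22 -2.71] open 0.0436 q [ 0.41  0.64  1.37  0.    1.13 -1.16]
xyz [-0.0008 -0.0014  0.0763] w [-0.02 -0.06  0.2 ]
```

Request:
move_arm([
  {"x": -0.001,"y": -0.0014,"z": 0.025,"wx": 0,"wy": 0,"wz": 0.2,"hand": 0.3},
  {"x": -0.001,"y": -0.0014,"z": 0.055,"wx": 0,"wy": 0,"wz": 0.2,"hand": 0.3},
  {"x": -0.001,"y": -0.0014,"z": 0.07,"wx": 0,"wy": 0,"wz": 0.2,"hand": 0.3},
  {"x": -0.001,"y": -0.0014,"z": 0.076,"wx": 0,"wy": 0,"wz": 0.2,"hand": 0.3},
  {"x": -0.001,"y": -0.0014,"z": 0.077,"wx": 0,"wy": 0,"wz": 0.2,"hand": 0.3},
])

```text
time: 16.75
tool_pos: [0.5468, 0.3141, 0.0292]
tool_rot: [3.141, 0.001, 3.134]
contact_force: [-0.2, 1.3, -2.8]
opening: 0.0441
```

Request:
move_arm([
  {"x": 0,"y": 0,"z": 0.002,"wx": 0,"wy": 0,"wz": 0,"hand": 0.3},
  {"x": 0,"y": 0,"z": 0.004,"wx": 0,"wy": 0,"wz": 0,"hand": 0.3},
  {"x": 0,"y": 0,"z": 0.0055,"wx": 0,"wy": 0,"wz": 0,"hand": 0.3},
  {"x": 0,"y": 0,"z": 0.006,"wx": 0,"wy": 0,"wz": 0,"hand": 0.3},
])

```text
time: 17.25
tool_pos: [0.5465, 0.3142, 0.0227]
tool_rot: [3.142, 0.0, 3.134]
contact_force: [-0.4, -0.5, -2.7]
opening: 0.0437
```

Request:
move_arm([
  {"x": 0,"y": 0,"z": 0.001,"wx": 0,"wy": 0,"wz": 0,"hand": 0.3},
  {"x": 0,"y": 0,"z": 0.0015,"wx": 0,"wy": 0,"wz": 0,"hand": 0.3},
])

```text
time: 17.5
tool_pos: [0.5466, 0.3143, 0.0226]
tool_rot: [3.141, 0.001, 3.134]
contact_force: [-4.7, -2.1, 9.2]
opening: 0.0438
```

Request:
move_arm([
  {"x": 0,"y": 0,"z": -0.001,"wx": 0,"wy": 0,"wz": 0,"hand": 0.5},
  {"x": 0,"y": 0,"z": -0.001,"wx": 0,"wy": 0,"wz": 0,"hand": 0.56},
  {"x": 0,"y": 0,"z": -0.001,"wx": 0,"wy": 0,"wz": 0,"hand": 0.56},
  {"x": 0,"y": 0,"z": -0.02,"wx": 0,"wy": 0,"wz": 0,"hand": 0.56},
  {"x": 0,"y": 0,"z": -0.06,"wx": 0,"wy": 0,"wz": 0,"hand": 0.56},
  {"x": 0,"y": 0,"z": -0.1,"wx": 0,"wy": 0,"wz": 0,"hand": 0.56},
  {"x": 0,"y": 0,"z": -0.1,"wx": 0,"wy": 0,"wz": 0,"hand": 0.56},
])

```text
time: 18.38
tool_pos: [0.5488, 0.3152, 0.1265]
tool_rot: [3.138, 0.008, 3.134]
contact_force: [-0.2, -0.9, 0.0]
opening: 0.0513
```

```bash
python3 - <<'E'
from h import *
px=crop([(88,229)],5,(105,190))[0]
r=least_squares(lambda q:proj([[q[0],q[1],.06]])[0]-px,[.5,.38]).x; print(r)
c,s=np.cos(-.0056),np.sin(-.0056);d=r-[.5453,.3122];print("charger frame",d[0]*c+d[1]*s,-d[0]*s+d[1]*c)
for n,(X) in {"red":(105,314),"green":(133,76)}.items():
    p=crop([X],5,(105,190))[0]; r=least_squares(lambda q:proj([[q[0],q[1],.016]])[0]-p,[.5,.38]).x; print(n,r)
# check placements: colour-based blue ends/caps in top view
im=viewer.read_camera("top")[:,:,::-1]; cv2.imwrite("pics/t7.png",cv2.resize(im[190:320,105:475],None,fx=2.1,fy=2.1,interpolation=cv2.INTER_CUBIC))
im=viewer.read_camera("scene")[:,:,::-1]; cv2.imwrite("pics/s7.png",cv2.resize(im[130:250,140:440],None,fx=2.6,fy=2.6,interpolation=cv2.INTER_CUBIC))
E
python3 g.py
```

```text
[0.52349788 0.38304864]
charger frame -0.02219853137908095 0.07072543308533519
red [0.4903738  0.38422564]
green [0.60412101 0.38528592]
t 18.48 pos [0.5467 0.3143 0.1223] rpy [3.1409e+00 1.5000e-03 3.1344e+00] F [ 0.19 -0.29 -0.47] open 0.0511 q [ 0.4   0.62  1.36  0.    1.16 -1.16]
```

View pics/s7.png

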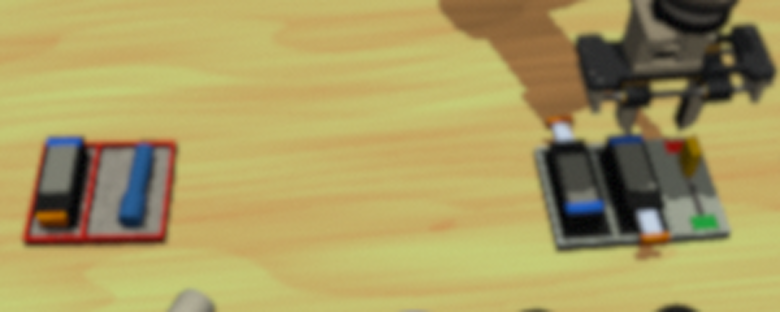

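All three packs are in the right places: pack_b in the kit, and the two slider-out packs in the bays. Next is the paddle. It's centred at about x 0.5235, y 0.383, so I'll push its -x face with shut fingers.

Request:
move_arm([
  {"x": 0.02,"y": 0.02,"z": 0,"wx": 0,"wy": 0,"wz": 0,"hand": 0.2},
  {"x": 0.05,"y": 0.05,"z": 0,"wx": 0,"wy": 0,"wz": 0,"hand": 0},
  {"x": 0.072,"y": 0.069,"z": 0,"wx": 0,"wy": 0,"wz": 0,"hand": 0},
  {"x": 0.072,"y": 0.069,"z": 0.01,"wx": 0,"wy": 0,"wz": 0,"hand": 0},
  {"x": 0.072,"y": 0.069,"z": 0.04,"wx": 0,"wy": 0,"wz": 0,"hand": 0},
  {"x": 0.072,"y": 0.069,"z": 0.075,"wx": 0,"wy": 0,"wz": 0,"hand": 0},
  {"x": 0.072,"y": 0.069,"z": 0.084,"wx": 0,"wy": 0,"wz": 0,"hand": 0},
  {"x": 0.072,"y": 0.069,"z": 0.084,"wx": 0,"wy": 0,"wz": 0,"hand": 0},
])

```text
time: 19.48
tool_pos: [0.4753, 0.383, 0.0366]
tool_rot: [-3.141, -0.001, 3.134]
contact_force: [-0.3, 0.6, 0.2]
opening: 0.0002
```

```bash
python3 g.py .54 .3845 .037 3.136
```

```text
t 19.48 pos [0.4753 0.383  0.0366] rpy [-3.1407e+00 -1.2000e-03  3.1336e+00] F [-0.32  0.56  0.19] open 0.0002 q [ 0.55  0.69  1.49 -0.    0.96 -1.01]
xyz [-0.0647  0.002  -0.0005] w [-0.05 -0.07 -0.14]
```

Request:
move_arm([
  {"x": -0.008,"y": 0.001,"z": 0,"wx": 0,"wy": 0,"wz": 0,"hand": 0},
  {"x": -0.016,"y": 0.001,"z": 0,"wx": 0,"wy": 0,"wz": 0,"hand": 0},
  {"x": -0.024,"y": 0.001,"z": 0,"wx": 0,"wy": 0,"wz": 0,"hand": 0},
  {"x": -0.032,"y": 0.001,"z": 0,"wx": 0,"wy": 0,"wz": 0,"hand": 0},
  {"x": -0.04,"y": 0.001,"z": 0,"wx": 0,"wy": 0,"wz": 0,"hand": 0},
  {"x": -0.048,"y": 0.002,"z": 0,"wx": 0,"wy": 0,"wz": 0,"hand": 0},
  {"x": -0.056,"y": 0.002,"z": 0,"wx": 0,"wy": 0,"wz": 0,"hand": 0},
  {"x": -0.064,"y": 0.002,"z": 0,"wx": 0,"wy": 0,"wz": 0,"hand": 0},
])

```text
time: 20.48
tool_pos: [0.5394, 0.385, 0.037]
tool_rot: [-3.141, -0.001, 3.134]
contact_force: [-2.8, -1.2, 0.0]
opening: 0.0003
```

Request:
move_arm([
  {"x": -0.004,"y": 0,"z": 0,"wx": 0,"wy": 0,"wz": 0,"hand": 0},
  {"x": -0.008,"y": 0,"z": 0,"wx": 0,"wy": 0,"wz": 0,"hand": 0},
  {"x": -0.008,"y": 0,"z": 0,"wx": 0,"wy": 0,"wz": 0,"hand": 0},
])

```text
time: 20.85
tool_pos: [0.5476, 0.3854, 0.0372]
tool_rot: [3.141, 0.001, 3.134]
contact_force: [-0.5, -0.2, 0.3]
opening: 0.0003
```

Request:
move_arm([
  {"x": -0.002,"y": 0,"z": 0,"wx": 0,"wy": 0,"wz": 0,"hand": 0},
  {"x": -0.004,"y": 0,"z": 0,"wx": 0,"wy": 0,"wz": 0,"hand": 0},
])

```text
time: 21.1
tool_pos: [0.5509, 0.3853, 0.0373]
tool_rot: [3.141, -0.0, 3.135]
contact_force: [-1.8, -0.0, 0.3]
opening: 0.0005
```

Request:
move_arm([
  {"x": -0.002,"y": 0,"z": 0,"wx": 0,"wy": 0,"wz": 0,"hand": 0},
  {"x": -0.004,"y": 0,"z": 0,"wx": 0,"wy": 0,"wz": 0,"hand": 0},
])

```text
time: 21.35
tool_pos: [0.5528, 0.3853, 0.0373]
tool_rot: [-3.141, -0.005, 3.134]
contact_force: [-12.9, -0.4, 7.5]
opening: 0.0006
```

The force jumped to 13 N, so the paddle is at its end stop. I'll back off and rise.

Request:
move_arm([
  {"x": 0.01,"y": 0,"z": 0,"wx": 0,"wy": 0,"wz": 0,"hand": 0},
  {"x": 0.03,"y": 0,"z": 0,"wx": 0,"wy": 0,"wz": 0,"hand": 0},
  {"x": 0.04,"y": 0,"z": -0.02,"wx": 0,"wy": 0,"wz": 0,"hand": 0},
  {"x": 0.05,"y": 0.01,"z": -0.06,"wx": 0,"wy": 0,"wz": 0,"hand": 0},
  {"x": 0.08,"y": 0.03,"z": -0.12,"wx": 0,"wy": 0,"wz": 0,"hand": 0},
  {"x": 0.12,"y": 0.05,"z": -0.15,"wx": 0,"wy": 0,"wz": 0,"hand": 0},
  {"x": 0.15,"y": 0.06,"z": -0.16,"wx": 0,"wy": 0,"wz": 0,"hand": 0},
  {"x": 0.15,"y": 0.06,"z": -0.16,"wx": 0,"wy": 0,"wz": 0,"hand": 0},
])

```text
time: 22.35
tool_pos: [0.4045, 0.4478, 0.2006]
tool_rot: [3.138, 0.004, 3.137]
contact_force: [0.5, 0.3, -0.6]
opening: 0.0007
```

```bash
python3 g.py; python3 - <<'E'
from h import *
im=viewer.read_camera("top")[:,:,::-1]; a=cv2.resize(im[185:305,110:240],None,fx=3,fy=3,interpolation=cv2.INTER_CUBIC)
b=cv2.resize(im[215:335,365:495],None,fx=3,fy=3,interpolation=cv2.INTER_CUBIC)
cv2.imwrite("pics/t8.png",np.hstack([a,b]))
np.set_printoptions(precision=1,suppress=True)
A=lambda X:((proj(X)+.5-[110,185])*3-.5); B=lambda X:((proj(X)+.5-[365,215])*3-[390*-1+.5,.5])
k=[.4841,-.2998,-.0711]
print("bay1",A(box([.545,.2472,-.0056],.11,.044,.046)).ravel())
print("bay2",A(box([.5453,.3122,-.0056],.11,.044,.046)).ravel())
print("kit",B(box([.4809,-.3447,-.0711],.11,.044,.046)).ravel())
print("paddle end",A([[.5455+.03,.384,.06]]))
E
```

```text
t 22.35 pos [0.4045 0.4478 0.2006] rpy [3.1379 0.0041 3.1373] F [ 0.52  0.3  -0.61] open 0.0007 q [ 0.71  0.5   1.34  0.    1.29 -0.86]
bay1 [201.7  66.9 258.4  70.9 243.  213.6 185.3 209.2]
bay2 [118.4  60.9 174.7  65.  157.8 207.2 100.5 202.7]
kit [601.  109.3 657.7 116.9 646.5 262.  588.9 254.5]
paddle end [[45.1 84.6]]
```

No more pictures can be viewed, so I'll check the final state by colour segmentation instead.

```bash
python3 - <<'E'
from h import *
def inv(px,z,n): return least_squares(lambda q:proj([[q[0],q[1],z]],n)[0]-px,[.5,0]).x
ch=lambda w,q:np.array([[np.cos(q[2]),np.sin(q[2])],[-np.sin(q[2]),np.cos(q[2])]])@(w-q[:2])
C=[.5453,.3122,-.0056];K=[.4841,-.2998,-.0711]
rng={"blue":((105,120,90),(125,255,255)),"orange":((8,150,110),(20,255,255)),"yellow":((23,190,140),(32,255,255)),"green":((45,130,80),(75,255,255))}
for n in("top","scene"):
    im=viewer.read_camera(n); hsv=cv2.cvtColor(im,cv2.COLOR_RGB2HSV)
    for k,(lo,hi) in rng.items():
        m=cv2.inRange(hsv,lo,hi); c,_,st,ce=cv2.connectedComponentsWithStats(m)
        for i in range(1,c):
            if st[i,4]<8: continue
            w=inv(ce[i],{"blue":.046,"orange":.043,"yellow":.05,"green":.016}[k],n)
            if not(.38<w[0]<.68 and -.42<w[1]<.44): continue
            q,nm=(C,"charger") if w[1]>0 else (K,"kit")
            print(n,k,"area",st[i,4],"px",ce[i].round(1),nm,(ch(w,q)*1000).round(0))
E
```

```text
top blue area 103 px [187.2 211.4] charger [ 46. -68.]
top blue area 98 px [152.6 250.1] charger [-49.   1.]
top blue area 351 px [402.7 270.5] kit [ 1. 47.]
top blue area 99 px [440.2 296.9] kit [-47. -44.]
top orange area 33 px [160.  191.5] charger [89.  1.]
top orange area 12 px [429.5 245.5] kit [ 67. -10.]
top orange area 68 px [444.2 249.8] kit [ 61. -45.]
top orange area 8 px [455.  255.5] kit [ 52. -71.]
top orange area 12 px [454.  267.5] kit [ 24. -71.]
top orange area 40 px [181.  271.1] charger [-91. -68.]
top orange area 10 px [453.  281.5] kit [ -8. -71.]
top orange area 8 px [452.  293.5] kit [-35. -71.]
top orange area 12 px [449.2 308.2] kit [-69. -67.]
top yellow area 52 px [124.7 212.5] charger [32. 75.]
top green area 62 px [131.6 204.7] charger [59. 72.]
scene blue area 34 px [164.5 184.1] kit [-43. -45.]
scene blue area 31 px [380.4 183.4] charger [-44.   1.]
scene blue area 175 px [192.1 200.7] kit [24. 47.]
scene blue area 56 px [364.4 209.3] charger [ 48. -69.]
scene orange area 8 px [395.2 163.8] charger [-124.   70.]
scene orange area 22 px [354.6 175.1] charger [-88. -69.]
scene orange area 17 px [204.  184.8] kit [-39.  75.]
scene orange area 26 px [181.5 184.3] kit [-43.   6.]
scene orange area 49 px [152.3 204.5] kit [ 33. -70.]
scene orange area 9 px [206. 196.] kit [ 5. 85.]
scene orange area 14 px [204.5 208.5] kit [52. 85.]
scene orange area 38 px [159.  212.7] kit [ 64. -45.]
scene orange area 41 px [391.3 222.3] charger [99. -2.]
scene yellow area 30 px [411.6 199.5] charger [29. 76.]
scene green area 35 px [410.3 214.9] charger [60. 72.]
```

```bash
python3 -c "
from cell import robot
print(robot.hand_in())"
```

```text
the job is handed in; nothing more can be done
None
```

All three packs are in place and the paddle is over at its end stop. I handed the job in at about 22.5 s of the 72 s allowed. The hand-in reports no verdict.

- **Placement:** the slider-in pack (pack_b) is flat in the empty compartment of the kit tray. The two slider-out packs are flat in the charger, one per bay.
- **Positions:** in the last camera checks, every pack was within about 5 mm of its target centre. The two out sliders were still roughly 30 mm out and the other was still in.
- **Paddle:** I pushed it until the force jumped to about 13 N at the stop. It measured at about +30 mm in the charger frame, by the green mark. The gripper is now clear of everything.
- **Bystanders:** the torch measured as still lying in its compartment. I did not re-measure the tape, headphones or microphone, but the arm never went near them.

**One thing went wrong on the way:** my first attempt at bay 1 was too far outward and caught something, most likely the outer wall, with about 30 N. I lifted the pack, moved it inward and set it down properly.

The last check was by colour segmentation only, because I had used up the 12 viewable pictures. The two cameras agreed to within a few millimetres except for the out slider in bay 2, which the side camera put about 10 mm further out.

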